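# Make room in the accessory carton and pack the probe case

## Robot

A 6-joint arm with a two-finger parallel gripper is mounted at the origin on the work surface. World frame = base frame: x ahead of the robot, y to its left, z up, the work surface at z = 0. Lengths are in m, angles in degrees, forces in N, time in s.
With the tool pointing down it reaches from about 0.35 to 0.875 m from the base axis. Payload 4.2 kg.
Tool frame: the origin (TCP) lies on the centre line of the jaws, within the pads' length; the fingertips stand 25 mm ahead of it and the grasp point (between the pads) lies 6 mm ahead of it (finger_overhang is the distance from the TCP to the fingertips, in m); z points along the fingers, y is the line along which they close (so a half turn about z gives the same grasp; the last joint's range is limited). The gripper opens to 87 mm and grips with 3 to 60 N. Pads are 19 mm wide; open, the fingers measure 117 mm over their backs; the gripper's body (75 mm by 190 mm) begins 51 mm behind the grasp point.
Start: joints at [88.442, 22.042, 0.453, 0, -68.411, -14.817], TCP at [0.176, 0.6, 0.248] pointing down, gripper open.
Joint ranges: [-179.83, 179.83], [-69.29, 118.12], [-61.27, 80.66], [-181.25, 117.63], [-171.15, -9.14], [-177.46, 177.46]. Speed limits (degrees/s): [159.86, 159.86, 180, 180, 180, 180].

## Interface

Orientations are given as a 3x3 rotation matrix whose columns are the frame's x, y, z axes.
In Python, from station import sense, capture, finish_job, spot_in, tip_of, finger_overhang gives the robot as it stands. The module is installed in compiled form; this text tells all that it offers.
- The arm moves only by the tool servo_tool, never from a script. Its arguments are lists of equal length, an entry for each row: "slide": the shift along the tool's x, y, z in m, a list of three; "spin": the turn about the tool's z in degrees; "grip": the closure, from 0 (fully open) to 1 (shut). A call has exactly 5 rows; each row is the pose to reach, as a shift and turn from the pose commanded when the call began, along the tool's axes at that moment; what a row does not reach only later rows make up. A row lasts 1/12 s, in which the tool goes at most 41.7 mm and 7.16 degrees, less where a joint would pass 70% of its speed; a pose out of reach is approached as far as the arm can. A call with a gripper value outside its range is refused whole. The fingers move at their own pace and stop on an object; the grip force is fixed at half the most. Time passes only in rows, so rows that repeat a pose let the fingers close, or fill a call up. It gives the time, the measured TCP pose, the force, the opening and the grip force at its end, in the units of the state.
- sense(): the state, without advancing time (a new reading comes with each control period).
- capture(name): name is "scene" or "top" or "wrist"; returns a dict with "pixels" (420x560x3 uint8, blue, green, red), "depth" (420x560 float32, m along the optical axis (not along the pixel's ray), 0 where there is no reading), "fx", "fy", "cx", "cy" (pixels), "R" (3x3) and "t" (3): a world point X has camera coordinates R X + t; the wrist camera has in their place "hand_eye" (4x4, takes a point from camera to tool coordinates, whose origin is the TCP and whose axes are the flange's). Camera axes: x right, y down, z forward; pixel columns grow to the right and rows downward; lengths in m; the calibration is good to about 2 mm. A picture is of the moment at which its call begins: read the wrist's pose just before it.
- finish_job(): hands the job in; it is judged then, once.
Trained networks look in the newest picture that a camera, given by its name, has taken for a name from the list of things; names that differ only in an ending like _2 or _b are one class to them, and where a whole thing is asked for, a point or a joint stands for the part that bears it (a point fixed in the world has none). Each returns a list of dicts, best first, with "conf" (0 to 1); they miss things now and then, are a little off and sometimes report something else, mostly with a low value. They report only what shows in the picture. A call takes as long as a camera call. They do not tell look-alikes from the thing itself.
- spot_in(thing, camera): "point" ([x, y, z] in m, in world coordinates, good to about 4 mm: the middle of the surface that is visible of it).
- tip_of(thing, camera): "point" ([x, y, z] in m, in world coordinates, good to about 4 mm: a listed point, or the origin of a listed thing).
The state is a dict: "time_s": time; "joints": joint angles; "joint_velocities": joint speeds; "effort": joint torques, N m; "tcp_pos": TCP position; "ee_rot": TCP orientation; "wrist_force": force on the tool from outside, world axes, zero at the start; "moment": the same for the moment, N m; "gripper_width": opening from 0.0 (shut) to 1.0 (fully open); "gripper_force": force on a finger pad.
Only numpy, scipy, OpenCV 4.12 (cv2) and the standard library are available. Lean on these libraries where they do the work, as an engineer would, in place of code of your own. Each camera call takes 0.05 s, during which the arm holds its last target. There are 200 camera calls.

## Task

Finish packing the accessory carton: slide the power unit and the jar that already stand in it along the carton, without lifting them out or tipping them over, to make room, then stand the tall box-shaped probe case in the carton beside them. Lower the probe case all the way to the carton's floor before you let go of it (do not drop it), so that in the end all three stand upright side by side on the floor of the carton. Leave everything else on the bench where it is.

Things in the scene. Friction and masses are not known exactly. Their poses are not given: they have to be found in the camera images.
- carton_in (a point): Centre of the inner floor of an open cardboard carton fixed to the bench, 6 mm above the bench. Axes of the carton: x along its length, y across, z up. Inside it measures 194 (x) by 106 (y) by 64 mm deep; walls 6 mm thick, rim 70 mm above the bench, flaps folded down outside (reaching 15 mm out). The power unit and the jar stand in it, with 34 to 54 mm between them at first.
- power_unit: Grey plastic block with black vent slots on top, 60 (x) by 90 (y) by 80 mm high, 0.4 to 0.75 kg, standing loose in the carton near one end (either end), 6 to 20 mm short of the end wall, its 90 mm side across the carton. A push of a few newtons slides it. Origin: centre of its underside; z up.
- jar: Round straight-sided plastic screw-top jar, white with a grey cap, 64 mm in diameter, 76 mm high, 0.3 to 0.55 kg, standing loose in the carton near the other end, 6 to 20 mm short of the end wall. A push of a few newtons slides it. Origin: centre of its underside; z up.
- probe_case: Tall grey box-shaped hard case with a dark seam and steel latches, 60 (x) by 96 (y) by 140 mm high, 0.4 to 0.75 kg, upright on the bench. Grip it across its 60 mm width (its x). It fits the carton only with its 96 mm side across it (along the carton's y); about 70 mm along the carton can be cleared for its 60 mm. Origin: centre of its underside; z up.
- bottle: Bystander: round white bottle, 72 mm in diameter, 160 mm high, standing on the bench near the probe case (the two may have changed places). Origin: centre of its underside.
- beaker: Bystander: empty glass beaker, 72 mm in diameter, 95 mm high. Origin: centre of its underside.
- foam: Bystander: white foam packing block 90 by 140 by 50 mm high. Origin: centre of its underside.
- wrench: Bystander: steel wrench lying flat on the bench. Origin: its underside.
- small_jar: Bystander: small amber jar, 52 mm in diameter, 70 mm high. Origin: centre of its underside.
Not all that is in view belongs to the job. What is shaped like the power_unit but blue or red is not meant.

How it is judged:
By the outcome, as a careful person would: the job done as asked, in the order asked, and still so for the second after the job is handed in, with the robot touching nothing.
It also fails if it takes over 64 s, if anything falls off the work surface, if the arm or the gripper's body presses on something with over 40 N, if the wrist force passes 120 N, or if a joint passes its speed limit or range.

## Working session

There is one attempt and no reset: what is moved stays moved. The work goes in short steps, Python scripts to look and compute and a tool call to move; the robot and the scene stay as the last step left them, time stands still between calls to the robot, and variables do not carry over. Pictures are saved under pics/ and viewed, at most 10 in all, crops included, and the job is handed in when it is done.

Besides the shell and the picture viewer there is one more tool, called as name(argument=value, ...) on one line, values as JSON. servo_tool: Moves the arm, as the interface text tells. Its arguments: {"type":"object","properties":{"slide":{"type":"array"},"spin":{"type":"array"},"grip":{"type":"array"}},"required":["slide","spin","grip"]}

```bash
mkdir -p pics; cat > h.py <<'E'
import numpy as np, cv2
from station import *
def world(c,s=None):
    d=c["depth"];v,u=np.mgrid[:d.shape[0],:d.shape[1]]
    P=np.stack([(u-c["cx"])/c["fx"]*d,(v-c["cy"])/c["fy"]*d,d],-1)
    if "R" in c: W=(P-np.array(c["t"]))@np.array(c["R"])
    else:
        H=np.array(c["hand_eye"]);P=P@H[:3,:3].T+H[:3,3]
        W=P@np.array(s["ee_rot"]).T+np.array(s["tcp_pos"])
    W[d==0]=np.nan
    return W
E
python3 - <<'E'
from h import *
s=sense();print(s["time_s"],np.round(s["tcp_pos"],4),np.round(s["ee_rot"],3).tolist(),finger_overhang)
for n in("top","scene"):
    c=capture(n);cv2.imwrite(f"pics/{n}0.png",c["pixels"]);np.savez(f"{n}0.npz",**c)
    for t in "carton_in power_unit jar probe_case bottle beaker foam wrench small_jar".split():
        for f in(spot_in,tip_of):
            print(n,t,f.__name__,[(np.round(r["point"],3).tolist(),round(r["conf"],2)) for r in f(t,n)][:3])
E
```

```text
0.0 [0.176  0.5991 0.2465] [[0.959, -0.282, -0.001], [-0.282, -0.959, -0.002], [0.0, 0.002, -1.0]] 0.025
top carton_in call [([0.581, 0.125, 0.03], 0.64)]
top carton_in call [([0.588, 0.112, 0.008], 0.64)]
top power_unit call [([0.745, 0.108, 0.081], 0.97), ([0.417, 0.102, 0.079], 0.95), ([0.621, -0.159, 0.079], 0.67)]
top power_unit call [([0.594, 0.054, 0.004], 0.94), ([0.419, 0.104, -0.002], 0.89), ([0.754, 0.108, -0.0], 0.69)]
top jar call [([0.575, 0.166, 0.086], 0.64), ([0.758, -0.071, 0.049], 0.44)]
top jar call [([0.579, 0.165, 0.005], 0.9), ([0.483, -0.171, 0.003], 0.21)]
top probe_case call [([0.552, -0.36, 0.141], 0.65)]
top probe_case call [([0.556, -0.383, 0.0], 0.89)]
top bottle call [([0.481, -0.158, 0.112], 0.84), ([0.587, 0.056, 0.086], 0.47)]
top bottle call [([0.482, -0.172, 0.004], 0.81)]
top beaker call [([0.76, -0.073, 0.048], 0.83)]
top beaker call [([0.746, -0.069, 0.001], 0.65)]
top foam call [([0.721, -0.282, 0.008], 0.61)]
top foam call [([0.604, 0.486, -0.004], 0.62), ([0.7, 0.233, -0.001], 0.48)]
top wrench call [([0.721, -0.28, 0.009], 0.7), ([0.758, -0.
[... 633 characters left out ...]
77, 0.171, 0.004], 0.78)]
scene probe_case call [([0.57, -0.351, 0.092], 0.59)]
scene probe_case call [([0.555, -0.382, -0.003], 0.58)]
scene bottle call [([0.5, -0.151, 0.085], 0.71)]
scene bottle call [([0.485, -0.168, 0.001], 0.78)]
scene beaker call [([0.752, -0.063, 0.063], 0.62)]
scene beaker call [([0.748, -0.073, -0.004], 0.75), ([0.724, -0.286, -0.003], 0.59)]
scene foam call [([0.6, 0.463, 0.051], 0.97)]
scene foam call [([0.6, 0.483, 0.003], 0.9), ([0.56, -0.38, 0.001], 0.21)]
scene wrench call [([0.726, -0.275, 0.002], 0.62)]
scene wrench call [([0.723, -0.288, -0.005], 0.84)]
scene small_jar call [([0.714, 0.244, 0.062], 0.9)]
scene small_jar call [([0.703, 0.233, 0.002], 0.76)]
```

View pics/top0.png

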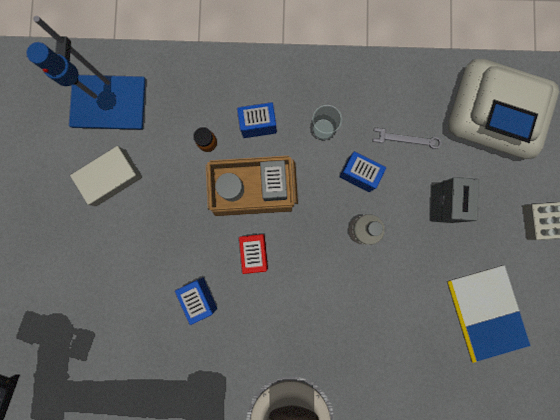

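View pics/scene0.png

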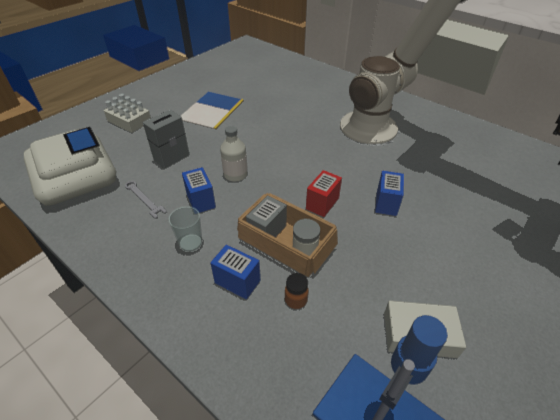

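The top view shows the carton at (252,186), holding the grey unit at (274,181) and the jar at (229,186). The grey case is at (457,200) and the bottle at (368,229). Candidates for the power unit are grey (274,181), blue (257,120), (362,170) and (195,300), and red (253,254). Only the grey one stands in the carton, so that is the one meant. I'll measure it and confirm with a crop.

```bash
python3 - <<'E'
from h import *
c=dict(np.load("top0.npz"));W=world(c);Z=W[...,2]
def blob(u0,u1,v0,v1,z0,z1,n):
    m=np.zeros(Z.shape,bool);m[v0:v1,u0:u1]=True
    m&=(Z>z0)&(Z<z1);p=W[m]
    r=cv2.minAreaRect(p[:,:2].astype(np.float32));print(n,len(p),np.round(r[0],4),np.round(r[1],4),round(r[2],2),"z",np.round(np.median(p[:,2]),4));return p
blob(200,305,150,220,.062,.075,"rim")
blob(258,292,155,205,.081,.095,"PU")
blob(212,246,165,208,.077,.09,"jar")
blob(425,485,170,225,.132,.15,"case")
blob(425,485,170,225,.03,.15,"caseall")
blob(350,385,210,245,.03,.2,"bottle")
im=c["pixels"]
a=cv2.resize(im[140:225,195:310],None,fx=5,fy=5,interpolation=cv2.INTER_CUBIC)
cv2.imwrite("pics/crop1.png",a)
E
```

```text
rim 1123 [0.5875 0.1135] [0.1294 0.2166] 5.3 z 0.0697
PU 916 [0.5981 0.0576] [0.0904 0.0597] 5.42 z 0.0867
jar 540 [0.579  0.1658] [0.0607 0.0625] 0.91 z 0.0824
case 1143 [ 0.5564 -0.3805] [0.0617 0.0968] 87.92 z 0.1401
caseall 1856 [ 0.5563 -0.3801] [0.0627 0.0968] 87.64 z 0.1385
bottle 844 [ 0.4827 -0.1699] [0.0725 0.0693] 5.31 z 0.1132
```

View pics/crop1.png

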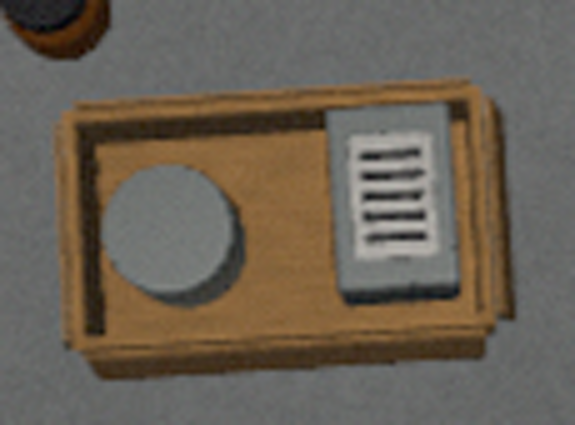

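The crop confirms it: the grey vented block is at the right end of the carton and the round jar at the left, with about 48 mm between them. Plan: lower the shut fingers into that gap, spread them to push both things to the end walls, then place the case.

servo_tool(slide=[[0.033,0.022,0],[0.066,0.044,0],[0.1,0.066,0],[0.133,0.088,0],[0.167,0.11,0]], spin=[-5,-10,-15,-20,-21.7], grip=[1,1,1,1,1])

```text
time_s: 2.32
tcp_pos: [0.3061, 0.4456, 0.2478]
ee_rot: [[0.995, 0.097, 0.0], [0.097, -0.995, 0.0], [0.0, -0.0, -1.0]]
wrist_force: [0.6, 0.3, 0.9]
gripper_width: 0.707
gripper_force: 0.0
```

```bash
cat >> h.py <<'E'
def to(x,y,z,yaw=None):
    s=sense();R=np.array(s["ee_rot"]);d=R.T@(np.array([x,y,z])-s["tcp_pos"])
    a=np.degrees(np.arctan2(R[1,1],R[0,1]))
    print("t",round(s["time_s"],2),"tcp",np.round(s["tcp_pos"],4),"yaw",round(a,2),"slide",np.round(d,4),"spin",None if yaw is None else round((a-yaw+90)%180-90,2),"F",np.round(s["wrist_force"],1),"w",round(s["gripper_width"],3),"j6",round(s["joints"][5],1))
E
python3 -c "
from h import *
to(.5877,.1115,.2465,95.3)"
```

```text
t 2.32 tcp [0.3061 0.4456 0.2478] yaw -84.42 slide [0.2478 0.3598 0.0012] spin 0.28 F [0.6 0.3 0.9] w 0.707 j6 22.9
```

servo_tool(slide=[[0.023,0.033,0],[0.046,0.066,0],[0.069,0.1,0],[0.092,0.133,0],[0.114,0.166,0]], spin=[0,0,0,0,0], grip=[1,1,1,1,1])

```text
time_s: 2.73
tcp_pos: [0.4353, 0.2907, 0.248]
ee_rot: [[0.996, 0.093, 0.001], [0.093, -0.996, 0.001], [0.001, -0.001, -1.0]]
wrist_force: [0.7, -0.2, 0.2]
gripper_width: 0.326
gripper_force: 0.0
```

servo_tool(slide=[[0.023,0.033,0],[0.046,0.066,0],[0.069,0.1,0],[0.092,0.133,0],[0.114,0.166,0]], spin=[0,0,0,0,0], grip=[1,1,1,1,1])

```text
time_s: 3.15
tcp_pos: [0.5643, 0.1358, 0.2478]
ee_rot: [[0.996, 0.093, 0.001], [0.093, -0.996, 0.0], [0.001, -0.0, -1.0]]
wrist_force: [0.6, 2.2, 0.2]
gripper_width: 0.021
gripper_force: 0.0
```

```bash
python3 - <<'E'
from h import *
to(.5877,.1115,.2465,95.3)
s=sense();c=capture("wrist");cv2.imwrite("pics/w1.png",c["pixels"])
W=world(c,s);Z=W[...,2]
def blob(x,y,r,z0,z1,n):
    m=(Z>z0)&(Z<z1)&(np.hypot(W[...,0]-x,W[...,1]-y)<r)
    p=W[m]
    if len(p)<50: print(n,len(p));return
    q=cv2.minAreaRect(p[:,:2].astype(np.float32));print(n,len(p),np.round(q[0],4),np.round(q[1],4),round(q[2],2),np.median(p[:,2]).round(4))
blob(.598,.0576,.065,.0815,.095,"PU");blob(.579,.166,.045,.077,.087,"jar");blob(.5875,.1135,.15,.06,.0735,"rim")
E
```

```text
t 3.15 tcp [0.5643 0.1358 0.2478] yaw -84.67 slide [0.021  0.0264 0.0013] spin 0.03 F [0.6 2.2 0.2] w 0.021 j6 65.8
PU 6981 [0.5988 0.0552] [0.0902 0.0602] 5.33 0.0853
jar 3932 [0.5809 0.1635] [0.0623 0.0629] 4.83 0.0811
rim 9798 [0.5933 0.1119] [0.2624 0.2174] 6.39 0.0684
```

View pics/w1.png

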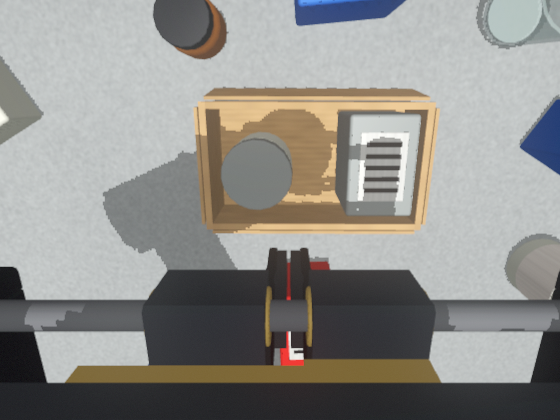

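The wrist view shows the jar at (257,172) and the unit at (381,163), with a clear gap between them. It agrees with the top view to about 2 mm.

servo_tool(slide=[[0.021,0.028,0.015],[0.021,0.028,0.045],[0.021,0.028,0.08],[0.021,0.028,0.115],[0.021,0.028,0.13]], spin=[0,0,0,0,0], grip=[1,1,1,1,1])

```text
time_s: 3.62
tcp_pos: [0.5841, 0.1104, 0.1127]
ee_rot: [[0.996, 0.091, -0.008], [0.091, -0.996, -0.002], [-0.008, 0.002, -1.0]]
wrist_force: [-0.3, 0.2, -0.2]
gripper_width: 0.006
gripper_force: 0.0
```

servo_tool(slide=[[0,0,0.014],[0,0,0.028],[0,0,0.042],[0,0,0.056],[0,0,0.067]], spin=[0,0,0,0,0], grip=[1,1,1,1,1])

```text
time_s: 4.03
tcp_pos: [0.5865, 0.1116, 0.0494]
ee_rot: [[0.996, 0.093, -0.001], [0.093, -0.996, -0.0], [-0.001, 0.0, -1.0]]
wrist_force: [-0.0, -0.4, 0.7]
gripper_width: 0.007
gripper_force: 0.0
```

servo_tool(slide=[[0,0,0],[0,0,0],[0,0,0],[0,0,0],[0,0,0]], spin=[0,0,0,0,0], grip=[0.88,0.85,0.82,0.79,0.76])

```text
time_s: 4.45
tcp_pos: [0.5876, 0.1115, 0.0525]
ee_rot: [[0.996, 0.093, 0.002], [0.093, -0.996, 0.0], [0.002, 0.0, -1.0]]
wrist_force: [-3.1, -2.3, 10.1]
gripper_width: 0.211
gripper_force: 5.8
```

servo_tool(slide=[[0,0,0],[0,0,0],[0,0,0],[0,0,0],[0,0,0]], spin=[0,0,0,0,0], grip=[0.74,0.72,0.7,0.68,0.66])

```text
time_s: 4.87
tcp_pos: [0.5888, 0.1117, 0.0548]
ee_rot: [[0.996, 0.094, 0.006], [0.094, -0.996, 0.001], [0.006, -0.001, -1.0]]
wrist_force: [-2.1, 1.0, 11.5]
gripper_width: 0.319
gripper_force: 5.7
```

servo_tool(slide=[[0,0,0],[0,0,0],[0,0,0],[0,0,0],[0,0,0]], spin=[0,0,0,0,0], grip=[0.64,0.62,0.6,0.58,0.57])

```text
time_s: 5.28
tcp_pos: [0.5895, 0.1126, 0.0547]
ee_rot: [[0.995, 0.095, 0.008], [0.095, -0.996, 0.002], [0.008, -0.001, -1.0]]
wrist_force: [-1.1, -1.9, 11.9]
gripper_width: 0.418
gripper_force: 6.3
```

```bash
python3 - <<'E'
from h import *
to(.5875,.1115,.05,95.3)
c=capture("scene");cv2.imwrite("pics/s2.png",cv2.resize(c["pixels"][180:290,210:370],None,fx=4.5,fy=4.5))
E
```

```text
t 5.28 tcp [0.5895 0.1126 0.0547] yaw -84.57 slide [-0.0021  0.0009  0.0046] spin 0.13 F [-1.1 -1.9 11.9] w 0.418 j6 69.0
```

View pics/s2.png

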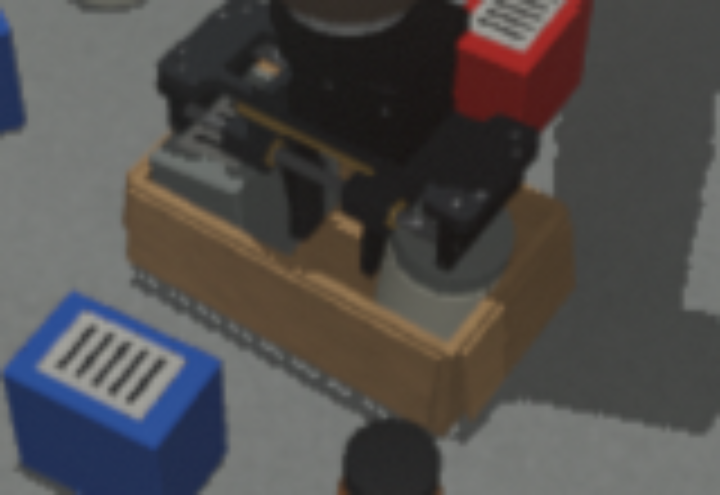

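The wrist is being pushed up with 12 N, so a knuckle is probably resting on the unit or jar. I'll ease off and rise 10 mm before the final spread.

servo_tool(slide=[[0,0,0],[0,0,0],[0,0,-0.005],[0,0,-0.01],[0,0,-0.01]], spin=[0,0,0,0,0], grip=[0.66,0.66,0.66,0.66,0.66])

```text
time_s: 5.75
tcp_pos: [0.5867, 0.1119, 0.0615]
ee_rot: [[0.996, 0.093, 0.0], [0.093, -0.996, 0.0], [0.0, -0.0, -1.0]]
wrist_force: [-1.7, 2.0, 3.5]
gripper_width: 0.344
gripper_force: 3.1
```

servo_tool(slide=[[0,0,-0.003],[0,0,-0.006],[0,0,-0.006],[0,0,-0.006],[0,0,-0.006]], spin=[0,0,0,0,0], grip=[0.66,0.66,0.64,0.61,0.58])

```text
time_s: 6.17
tcp_pos: [0.587, 0.1116, 0.0679]
ee_rot: [[0.996, 0.093, 0.001], [0.093, -0.996, -0.0], [0.001, 0.001, -1.0]]
wrist_force: [-2.7, -1.0, 8.9]
gripper_width: 0.395
gripper_force: 4.9
```

servo_tool(slide=[[0,0,0],[0,0,0],[0,0,0],[0,0,0],[0,0,0]], spin=[0,0,0,0,0], grip=[0.57,0.56,0.55,0.55,0.55])

```text
time_s: 6.58
tcp_pos: [0.5878, 0.1112, 0.0689]
ee_rot: [[0.996, 0.094, 0.003], [0.094, -0.996, -0.001], [0.003, 0.001, -1.0]]
wrist_force: [-2.7, -2.3, 9.7]
gripper_width: 0.447
gripper_force: 5.7
```

servo_tool(slide=[[0,0,0],[0,0,0],[0,0,0],[0,0,-0.01],[0,0,-0.03]], spin=[0,0,0,0,0], grip=[0.62,0.7,0.75,0.8,0.8])

```text
time_s: 7.0
tcp_pos: [0.5847, 0.1109, 0.0943]
ee_rot: [[0.996, 0.092, -0.007], [0.092, -0.996, -0.003], [-0.007, 0.002, -1.0]]
wrist_force: [0.4, -0.2, -0.9]
gripper_width: 0.225
gripper_force: 0.0
```

servo_tool(slide=[[-0.01,0,-0.035],[-0.03,0,-0.07],[-0.05,0,-0.105],[-0.06,0,-0.135],[-0.06,0,-0.135]], spin=[0,0,0,0,0], grip=[0.8,0.8,0.8,0.8,0.8])

```text
time_s: 7.42
tcp_pos: [0.5284, 0.1068, 0.2395]
ee_rot: [[0.995, 0.095, 0.013], [0.095, -0.996, 0.004], [0.013, -0.003, -1.0]]
wrist_force: [0.5, 0.7, -0.3]
gripper_width: 0.201
gripper_force: 0.0
```

```bash
cat >> h.py <<'E'
def blob(W,x,y,r,z0,z1,n,C=None):
    Z=W[...,2];m=(Z>z0)&(Z<z1)&(np.hypot(W[...,0]-x,W[...,1]-y)<r)
    p=W[m]
    if len(p)<50: print(n,len(p));return
    q=cv2.minAreaRect(p[:,:2].astype(np.float32));print(n,len(p),np.round(q[0],4),np.round(q[1],4),round(q[2],2),"z pct",np.percentile(p[:,2],[5,50,95]).round(4))
E
python3 - <<'E'
from h import *
to(.5875,.1115,.25,95.3)
s=sense();c=capture("wrist");cv2.imwrite("pics/w2.png",c["pixels"]);W=world(c,s)
blob(W,.6,.05,.065,.079,.1,"PU");blob(W,.579,.17,.045,.075,.09,"jar")
R=np.array(s["ee_rot"])
# carton frame coordinates: L along 95.3deg; rim inner edges along the S=0 band
L=np.array([-.0924,.9957]);S=np.array([.9957,.0924]);d=W[...,:2]-[.5875,.1125]
l=d@L;q=d@S;Z=W[...,2]
for s0 in(-.02,0,.02):
    b=abs(q-s0)<.003;o=np.argsort(l[b])
    ll,zz=l[b][o],Z[b][o]
    print(s0,[(round(a,3),np.round(np.nanmax(zz[(ll>=a)&(ll<a+.004)],initial=0),3)) for a in np.arange(-.116,.116,.004)])
E
```

```text
t 7.42 tcp [0.5284 0.1068 0.2395] yaw -84.57 slide [ 0.0594  0.0008 -0.0098] spin 0.13 F [ 0.5  0.7 -0.3] w 0.201 j6 66.6
PU 8234 [0.5985 0.0551] [0.0898 0.0603] 5.43 z pct [0.0836 0.0853 0.0868]
jar 4604 [0.5807 0.1652] [0.0629 0.0628] 55.57 z pct [0.0798 0.0811 0.0823]
-0.02 [(np.float64(-0.116), np.float64(0.0)), (np.float64(-0.112), np.float64(0.069)), (np.float64(-0.108), np.float64(0.069)), (np.float64(-0.104), np.float64(0.07)), (np.float64(-0.1), np.float64(0.071)), (np.float64(-0.096), np.float64(0.0)), (np.float64(-0.092), np.float64(0.082)), (np.float64(-0.088), np.float64(0.087)), (np.float64(-0.084), np.float64(0.087)), (np.float64(-0.08), np.float64(0.086)), (np.float64(-0.076), np.float64(0.087)), (np.float64(-0.072), np.float64(0.087)), (np.float64(-0.068), np.float64(0.087)), (np.float64(-0.064), np.float64(0.086)), (np.float64(-0.06), np.float64(0.087)), (np.float64(-0.056), np.float64(0.087)), (np.float64(-0.052), np.float64(0.087)), (np.float64(-0.048), np.float64(0.307)), (np.float64(-0.044), np.float64(0.309)), (np.float64(-0.04), np.float64(0.309)), (np.float64
[... 5443 characters left out ...]
.float64(0.044), np.float64(0.084)), (np.float64(0.048), np.float64(0.082)), (np.float64(0.052), np.float64(0.083)), (np.float64(0.056), np.float64(0.083)), (np.float64(0.06), np.float64(0.083)), (np.float64(0.064), np.float64(0.082)), (np.float64(0.068), np.float64(0.083)), (np.float64(0.072), np.float64(0.083)), (np.float64(0.076), np.float64(0.081)), (np.float64(0.08), np.float64(0.0)), (np.float64(0.084), np.float64(0.0)), (np.float64(0.088), np.float64(0.0)), (np.float64(0.092), np.float64(0.071)), (np.float64(0.096), np.float64(0.071)), (np.float64(0.1), np.float64(0.07)), (np.float64(0.104), np.float64(0.07)), (np.float64(0.108), np.float64(0.0)), (np.float64(0.112), np.float64(0.0))]
```

View pics/w2.png

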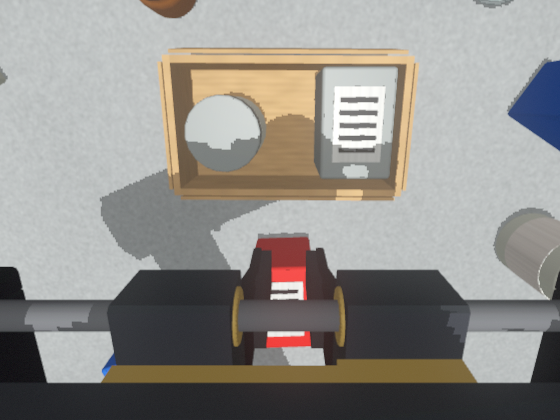

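The picture shows the jar at (222,133) and the unit at (356,122). The gap is still about 49 mm, so they hardly moved: the spread fingers touched only near the tops. I'll measure the finger shape before pushing another way.

```bash
python3 - <<'E'
from h import *
s=sense();c=capture("wrist")
W=world(c,s);P=(W-np.array(s["tcp_pos"]))@np.array(s["ee_rot"])
print("w",s["gripper_width"])
for z in np.arange(-.07,.03,.01):
    m=(P[...,2]>z)&(P[...,2]<z+.01)&(abs(P[...,1])<.12)&(abs(P[...,0])<.06)
    p=P[m]
    if len(p)>3:
        y=p[:,1];print(round(z,3),len(p),"x",p[:,0].min().round(3),p[:,0].max().round(3),"yR",*( [y[y>0].min().round(3),y[y>0].max().round(3)] if (y>0).any() else []),"yL",*([y[y<0].min().round(3),y[y<0].max().round(3)] if (y<0).any() else []))
print(np.array(c["hand_eye"]).round(3).tolist())
E
```

```text
w 0.2014978625022024
-0.07 25874 x 0.012 0.04 yR 0.0 0.072 yL -0.076 -0.0
-0.06 9409 x 0.001 0.04 yR 0.0 0.083 yL -0.078 -0.0
-0.05 2921 x -0.004 0.039 yR 0.016 0.083 yL -0.081 -0.011
-0.04 259 x -0.011 0.01 yR 0.016 0.016 yL -0.011 -0.011
-0.03 601 x -0.011 0.013 yR 0.011 0.019 yL -0.015 -0.006
-0.02 672 x -0.009 0.013 yR 0.011 0.021 yL -0.017 -0.006
-0.01 582 x -0.0 0.013 yR 0.011 0.022 yL -0.017 -0.007
0.0 582 x -0.006 0.013 yR 0.011 0.021 yL -0.016 -0.006
0.01 425 x -0.009 0.013 yR 0.011 0.02 yL -0.015 -0.006
0.02 219 x -0.001 0.013 yR 0.011 0.02 yL -0.015 -0.006
[[-0.0, -0.954, -0.301, 0.084], [1.0, -0.0, -0.001, 0.002], [0.0, -0.301, 0.954, -0.136], [0.0, 0.0, 0.0, 1.0]]
```

The fingers are straight and about 10 mm thick, so the soft tool tilted and rubbed the items near their tops. I'll turn the gripper 90° and push each item with both fingers' side faces, set low. The turn also tells me whether opening in free air produces a force reading.

servo_tool(slide=[[0,0,0],[0,0,0],[0,0,0],[0,0,0],[0,0,0]], spin=[7,14,21,28,35], grip=[0.55,0.55,0.55,0.55,0.55])

```text
time_s: 7.93
tcp_pos: [0.5265, 0.1058, 0.2296]
ee_rot: [[0.866, -0.501, -0.004], [-0.501, -0.866, -0.002], [-0.002, 0.003, -1.0]]
wrist_force: [0.4, 0.3, -0.7]
gripper_width: 0.431
gripper_force: 0.0
```

servo_tool(slide=[[0,0,0],[0,0,0],[0,0,0],[0,0,0],[0,0,0]], spin=[7,14,21,28,35], grip=[0.55,0.55,0.55,0.55,0.55])

```text
time_s: 8.35
tcp_pos: [0.5265, 0.1058, 0.2296]
ee_rot: [[0.422, -0.907, -0.004], [-0.907, -0.422, -0.002], [-0.0, 0.004, -1.0]]
wrist_force: [0.1, 0.4, -0.2]
gripper_width: 0.453
gripper_force: 0.0
```

servo_tool(slide=[[0,0,0],[0,0,0],[0,0,0],[0,0,0],[0,0,0]], spin=[7,14,20,20,20], grip=[0.55,0.55,0.55,0.55,0.55])

```text
time_s: 8.77
tcp_pos: [0.5267, 0.1059, 0.2301]
ee_rot: [[0.095, -0.995, -0.003], [-0.995, -0.095, -0.001], [0.001, 0.003, -1.0]]
wrist_force: [0.5, 0.3, -0.3]
gripper_width: 0.452
gripper_force: 0.0
```

```bash
python3 -c "
from h import *
to(.5895,.1105,.2395,5.4)"
```

```text
t 8.77 tcp [0.5267 0.1059 0.2301] yaw -174.54 slide [ 0.0014 -0.0629 -0.0095] spin 0.06 F [ 0.5  0.3 -0.3] w 0.452 j6 -23.2
```

```bash
python3 - <<'E'
from h import *
s=sense();c=capture("scene")
W=world(c);P=(W-np.array(s["tcp_pos"]))@np.array(s["ee_rot"])
cv2.imwrite("pics/s3.png",cv2.resize(c["pixels"][90:290,190:420],None,fx=3.4,fy=3,interpolation=cv2.INTER_CUBIC)[:600,:800])
for z in np.arange(-.075,.03,.005):
    m=(P[...,2]>z)&(P[...,2]<z+.005)&(abs(P[...,1])<.12)&(abs(P[...,0])<.06)
    p=P[m]*1000
    print(round(z*1000),len(p),"".join(".#"[int(((p[:,1]>a)&(p[:,1]<=a+4)).any())] for a in range(-110,110,4)),p[:,0].min().round() if len(p) else "",p[:,0].max().round() if len(p) else "")
E
```

```text
-75 122 ...#####.....#.#####################..#.......#####.... -39.0 36.0
-70 205 ....####.....##########.........#########.....####.#... -39.0 34.0
-65 199 .....###..###########..##################..######...... -39.0 36.0
-60 156 .....##...############..##.#.#.#########....#####...... -39.0 34.0
-55 127 .....##......########............########.....##....... -39.0 34.0
-50 72 ....###........#.................#............###...... -38.0 35.0
-45 9 .....#...........................#..................... -12.0 13.0
-40 6 ................................##..................... -7.0 -2.0
-35 7 .................................#..................... -5.0 1.0
-30 1 ..................#.................................... -12.0 -12.0
-25 6 ..................#.##............##................... -12.0 -11.0
-20 9 ...................##.............#.#.................. -12.0 -9.0
-15 10 ...................###...........##.................... -12.0 -8.0
-10 10 ...................##.#..........###................... -13.0 -8.0
-5 11 ...................###..........###.................... -12.0 -7.0
0 17 ...................##.#.........##..................... -12.0 -5.0
5 21 ...................##.#........###..................... -13.0 -2.0
10 31 ...................##.#.........###.................... -12.0 8.0
15 33 ....................#.#........####.................... -12.0 8.0
20 28 ....................###........####.................... -12.0 8.0
25 1 .................................#..................... 1.0 1.0
```

View pics/s3.png

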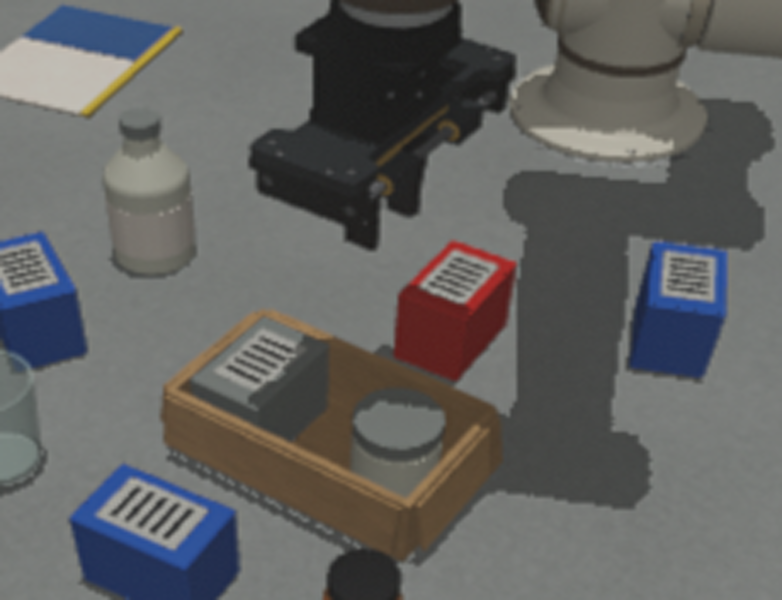

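The picture shows the unit and jar upright, and the finger backs taper, so they push near the tops. The fingers' side faces are flat, so pushing with those stays low.

servo_tool(slide=[[0.0015,-0.035,0],[0.0025,-0.064,0.015],[0.0025,-0.064,0.05],[0.0025,-0.064,0.09],[0.0025,-0.064,0.1]], spin=[0,0,0,0,0], grip=[0.55,0.55,0.55,0.55,0.55])

```text
time_s: 9.23
tcp_pos: [0.5871, 0.1081, 0.1246]
ee_rot: [[0.092, -0.996, -0.012], [-0.996, -0.092, -0.003], [0.002, 0.013, -1.0]]
wrist_force: [-0.6, -0.9, -1.6]
gripper_width: 0.449
gripper_force: 0.0
```

```bash
python3 -c "
from h import *
to(.5908,.1093,.048,5.4)"
```

```text
t 9.23 tcp [0.5871 0.1081 0.1246] yaw -174.7 slide [-0.001  -0.0047  0.0765] spin -0.1 F [-0.6 -0.9 -1.6] w 0.449 j6 -20.5
```

servo_tool(slide=[[0,0,0.02],[0,0,0.04],[0,0,0.06],[0,0,0.077],[0,0,0.077]], spin=[0,0,0,0,0], grip=[0.55,0.55,0.55,0.55,0.55])

```text
time_s: 9.65
tcp_pos: [0.5889, 0.1088, 0.0517]
ee_rot: [[0.094, -0.996, -0.006], [-0.996, -0.094, -0.003], [0.002, 0.007, -1.0]]
wrist_force: [-0.2, -0.3, -0.5]
gripper_width: 0.45
gripper_force: 0.0
```

servo_tool(slide=[[0.003,0,0],[0.006,0,0],[0.009,0,0],[0.012,0,0],[0.015,0,0]], spin=[0,0,0,0,0], grip=[0.55,0.55,0.55,0.55,0.55])

```text
time_s: 10.07
tcp_pos: [0.5935, 0.0954, 0.0562]
ee_rot: [[0.093, -0.996, 0.004], [-0.996, -0.093, 0.002], [-0.002, -0.004, -1.0]]
wrist_force: [-0.9, 4.5, 3.1]
gripper_width: 0.45
gripper_force: 2.7
```

```bash
python3 -c "
from h import *
to(.5908,.1093,.048,5.4)"
```

```text
t 10.07 tcp [0.5935 0.0954 0.0562] yaw -174.66 slide [-0.0141  0.0015  0.0083] spin -0.06 F [-0.9  4.5  3.1] w 0.45 j6 -19.2
```

servo_tool(slide=[[0.002,0,0],[0.004,0,0],[0.006,0,0],[0.008,0,0],[0.009,0,0]], spin=[0,0,0,0,0], grip=[0.55,0.55,0.55,0.55,0.55])

```text
time_s: 10.48
tcp_pos: [0.5948, 0.0883, 0.0562]
ee_rot: [[0.092, -0.996, 0.005], [-0.996, -0.092, 0.004], [-0.004, -0.006, -1.0]]
wrist_force: [-2.5, 14.9, 4.5]
gripper_width: 0.448
gripper_force: 7.5
```

```bash
python3 - <<'E'
from h import *
to(.5908,.1093,.048,5.4)
c=capture("scene");W=world(c)
blob(W,.603,.045,.075,.078,.105,"PU")
L=np.array([-.0924,.9957]);S=np.array([.9957,.0924]);d=W[...,:2]-[.5875,.1135];l=d@L;q=d@S;Z=W[...,2]
m=(l<-.02)&(l>-.095)&(abs(q)<.05)&(Z>.078)&(Z<.1)
A=np.c_[l[m],q[m],np.ones(m.sum())];k=np.linalg.lstsq(A,Z[m],rcond=None)[0];print("plane slope L,S deg",np.degrees(k[:2]).round(2),m.sum(),"lmin/max",np.percentile(l[m],[2,98]).round(4))
E
```

```text
t 10.48 tcp [0.5948 0.0883 0.0562] yaw -174.72 slide [-0.0213  0.0021  0.0083] spin -0.12 F [-2.5 14.9  4.5] w 0.448 j6 -18.4
PU 38
plane slope L,S deg [-3.66 -1.94] 26 lmin/max [-0.0944 -0.0214]
```

Force rose to 15 N exactly where the wall was expected, so the unit is home. Now the jar.

servo_tool(slide=[[-0.008,0,0],[-0.016,0,0],[-0.024,0,0],[-0.031,0,0],[-0.036,0,0]], spin=[0,0,0,0,0], grip=[0.55,0.55,0.55,0.55,0.55])

```text
time_s: 10.95
tcp_pos: [0.5895, 0.1221, 0.0543]
ee_rot: [[0.093, -0.996, -0.001], [-0.996, -0.093, -0.001], [0.0, 0.001, -1.0]]
wrist_force: [-0.3, 0.4, 1.0]
gripper_width: 0.452
gripper_force: 0.0
```

servo_tool(slide=[[-0.003,0,0],[-0.006,0,0],[-0.008,0,0],[-0.01,0,0],[-0.012,0,0]], spin=[0,0,0,0,0], grip=[0.55,0.55,0.55,0.55,0.55])

```text
time_s: 11.37
tcp_pos: [0.5881, 0.1327, 0.0545]
ee_rot: [[0.093, -0.996, -0.002], [-0.996, -0.093, -0.001], [0.001, 0.002, -1.0]]
wrist_force: [-0.8, -2.4, 1.3]
gripper_width: 0.451
gripper_force: 1.5
```

servo_tool(slide=[[-0.002,0,0],[-0.004,0,0],[-0.006,0,0],[-0.008,0,0],[-0.01,0,0]], spin=[0,0,0,0,0], grip=[0.55,0.55,0.55,0.55,0.55])

```text
time_s: 11.78
tcp_pos: [0.5869, 0.1422, 0.0544]
ee_rot: [[0.093, -0.996, -0.003], [-0.996, -0.093, -0.003], [0.002, 0.003, -1.0]]
wrist_force: [-1.1, -11.1, 3.4]
gripper_width: 0.449
gripper_force: 5.1
```

servo_tool(slide=[[0.01,0,0],[0.018,0,0],[0.018,0,-0.04],[0.018,0,-0.08],[0.018,0,-0.12]], spin=[0,0,0,0,0], grip=[0.4,0.4,0.4,0.4,0.4])

```text
time_s: 12.2
tcp_pos: [0.5897, 0.1251, 0.1755]
ee_rot: [[0.092, -0.996, -0.0], [-0.996, -0.092, 0.0], [-0.0, 0.0, -1.0]]
wrist_force: [1.1, 0.0, -0.5]
gripper_width: 0.591
gripper_force: 0.0
```

servo_tool(slide=[[0.01,0,-0.04],[0.04,0,-0.06],[0.08,0,-0.07],[0.12,0,-0.07],[0.16,0,-0.07]], spin=[0,-7,-14,-21,-28], grip=[0,0,0,0,0])

```text
time_s: 12.62
tcp_pos: [0.6049, -0.0316, 0.2463]
ee_rot: [[0.544, -0.839, 0.005], [-0.839, -0.544, 0.002], [0.001, -0.005, -1.0]]
wrist_force: [1.0, 0.2, 0.2]
gripper_width: 0.895
gripper_force: 0.0
```

```bash
python3 - <<'E'
from h import *
to(.556,-.380,.245,87.9)
c=capture("top");W=world(c);blob(W,.598,.05,.065,.08,.095,"PU");blob(W,.579,.17,.045,.077,.09,"jar");blob(W,.5875,.1135,.13,.064,.074,"rim")
cv2.imwrite("pics/t4.png",cv2.resize(c["pixels"][140:225,195:310],None,fx=4,fy=4))
E
```

```text
t 12.62 tcp [ 0.6049 -0.0316  0.2463] yaw -147.05 slide [0.2657 0.2306 0.0005] spin -54.95 F [1.  0.2 0.2] w 0.895 j6 20.7
PU 701 [0.59   0.0469] [0.071  0.0598] 5.36 z pct [0.0835 0.0866 0.0897]
jar 0
rim 313 [0.5601 0.0341] [0.0687 0.139 ] 49.11 z pct [0.0656 0.0699 0.0727]
```

servo_tool(slide=[[0.03,0.026,0],[0.06,0.052,0],[0.09,0.078,0],[0.12,0.104,0],[0.148,0.128,0]], spin=[-7,-14,-21,-28,-35], grip=[0,0,0,0,0])

```text
time_s: 13.08
tcp_pos: [0.5761, -0.2242, 0.2447]
ee_rot: [[0.919, -0.393, 0.002], [-0.393, -0.92, 0.0], [0.002, -0.001, -1.0]]
wrist_force: [1.2, 0.4, 0.6]
gripper_width: 1.003
gripper_force: 0.0
```

```bash
python3 - <<'E'
from h import *
to(.556,-.380,.245,87.9)
E
```

```text
t 13.08 tcp [ 0.5761 -0.2242  0.2447] yaw -113.15 slide [ 0.0427  0.1512 -0.0004] spin -21.05 F [1.2 0.4 0.6] w 1.003 j6 73.2
```

servo_tool(slide=[[-0.002,0.04,0],[-0.004,0.08,0],[-0.007,0.12,0],[-0.009,0.155,0],[-0.009,0.173,0]], spin=[-7,-14,-21,-21,-21], grip=[0,0,0,0,0])

```text
time_s: 13.5
tcp_pos: [0.4972, -0.3808, 0.2446]
ee_rot: [[0.999, -0.046, 0.001], [-0.046, -0.999, -0.0], [0.001, 0.0, -1.0]]
wrist_force: [0.5, 0.2, 0.7]
gripper_width: 1.002
gripper_force: 0.0
```

```bash
python3 - <<'E'
from h import *
s=sense();c=capture("wrist");W=world(c,s);blob(W,.556,-.38,.075,.13,.15,"case")
c=capture("top");W=world(c);blob(W,.598,.045,.065,.08,.095,"PU");blob(W,.579,.175,.045,.077,.09,"jar");blob(W,.5875,.1135,.13,.064,.074,"rim");blob(W,.483,-.17,.06,.05,.2,"bottle")
cv2.imwrite("pics/t4.png",cv2.resize(c["pixels"][140:225,195:310],None,fx=5,fy=5))
to(.556,-.380,.115,87.9)
E
```

```text
case 12323 [ 0.5575 -0.3835] [0.0602 0.0963] 87.12 z pct [0.1378 0.1392 0.1405]
PU 917 [0.5996 0.0478] [0.0899 0.0598] 5.11 z pct [0.0835 0.0866 0.0896]
jar 542 [0.5801 0.1779] [0.0623 0.0614] 47.07 z pct [0.0794 0.0826 0.0853]
rim 1061 [0.5881 0.1138] [0.1291 0.2163] 4.87 z pct [0.0659 0.0699 0.0729]
bottle 815 [ 0.4828 -0.1702] [0.0722 0.0691] 1.72 z pct [0.0723 0.1141 0.1614]
t 13.6 tcp [ 0.4977 -0.3804  0.2443] yaw -92.76 slide [ 0.058  -0.0032  0.1294] spin -0.66 F [-0.1 -0.   0.3] w 0.998 j6 109.9
```

View pics/t4.png

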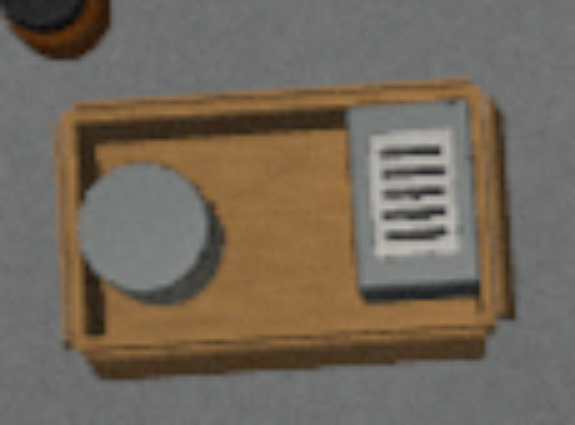

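The top view shows the jar at (143,228) and the unit at (415,200), both upright against the end walls. The gap between them is about 69 mm. Now I'll grip the case.

servo_tool(slide=[[0.035,-0.001,0],[0.059,-0.001,0],[0.059,-0.001,0.04],[0.059,-0.001,0.08],[0.059,-0.001,0.1]], spin=[0,0,0,0,0], grip=[0,0,0,0,0])

```text
time_s: 14.02
tcp_pos: [0.5572, -0.3766, 0.1393]
ee_rot: [[0.999, -0.043, -0.004], [-0.043, -0.999, 0.004], [-0.005, -0.004, -1.0]]
wrist_force: [-0.8, 0.2, -1.1]
gripper_width: 0.999
gripper_force: 0.0
```

servo_tool(slide=[[0,0,0.015],[0,0,0.03],[0,0,0.03],[0,0,0.03],[0,0,0.03]], spin=[0,0,0,0,0], grip=[0,0,0,0.1,0.2])

```text
time_s: 14.43
tcp_pos: [0.5592, -0.3789, 0.1157]
ee_rot: [[0.999, -0.042, 0.002], [-0.042, -0.999, -0.001], [0.002, 0.001, -1.0]]
wrist_force: [0.5, 0.3, -0.0]
gripper_width: 0.918
gripper_force: 0.0
```

servo_tool(slide=[[0,0,0],[0,0,0],[0,0,0],[0,0,0],[0,0,0]], spin=[0,0,0,0,0], grip=[0.3,0.4,0.6,0.8,1])

```text
time_s: 14.85
tcp_pos: [0.5588, -0.3797, 0.1161]
ee_rot: [[0.999, -0.042, 0.002], [-0.042, -0.999, -0.002], [0.003, 0.002, -1.0]]
wrist_force: [-1.1, -1.3, 4.2]
gripper_width: 0.689
gripper_force: 29.9
```

servo_tool(slide=[[0,0,-0.01],[0,0,-0.04],[0,0,-0.08],[0,0,-0.12],[0,0,-0.155]], spin=[0,0,0,0,0], grip=[1,1,1,1,1])

```text
time_s: 15.27
tcp_pos: [0.5572, -0.3778, 0.2698]
ee_rot: [[0.999, -0.043, -0.003], [-0.043, -0.999, 0.003], [-0.003, -0.003, -1.0]]
wrist_force: [0.7, -0.5, -6.3]
gripper_width: 0.688
gripper_force: 30.0
```

```bash
python3 - <<'E'
from h import *
to(.588,.111,.30,95.2)
s=sense()
c=capture("wrist");W=world(c,s);P=(W-np.array(s["tcp_pos"]))@np.array(s["ee_rot"])
m=(P[...,2]<-.005)&(P[...,2]>-.04)&(abs(P[...,1])<.05)&(P[...,0]>.015)&(P[...,0]<.08);p=P[m]
print(len(p),np.percentile(p,[1,50,99],axis=0).round(4).tolist() if len(p) else "")
c=capture("top");W=world(c);z=s["tcp_pos"][2]+.024
blob(W,s["tcp_pos"][0]-.01,s["tcp_pos"][1],.09,z-.012,z+.01,"case top cam")
E
```

```text
t 15.27 tcp [ 0.5572 -0.3778  0.2698] yaw -92.46 slide [ 0.0096 -0.4897 -0.0288] spin -7.66 F [ 0.7 -0.5 -6.3] w 0.688 j6 108.0
15719 [[0.0154, -0.0266, -0.0246], [0.0344, 0.002, -0.0229], [0.0472, 0.0309, -0.0064]]
case top cam 50 [ 0.5184 -0.4029] [0.013  0.0204] 79.45 z pct [0.2989 0.3027 0.3036]
```

servo_tool(slide=[[0,-0.02,-0.025],[0.001,-0.06,-0.03],[0.002,-0.1,-0.03],[0.003,-0.14,-0.03],[0.004,-0.18,-0.03]], spin=[0,0,0,0,0], grip=[1,1,1,1,1])

```text
time_s: 15.78
tcp_pos: [0.5678, -0.1966, 0.2961]
ee_rot: [[0.999, -0.044, -0.006], [-0.044, -0.999, 0.003], [-0.007, -0.003, -1.0]]
wrist_force: [0.9, -0.0, -6.8]
gripper_width: 0.687
gripper_force: 30.0
```

servo_tool(slide=[[0.001,-0.04,0],[0.002,-0.08,0],[0.003,-0.12,0],[0.004,-0.16,0],[0.005,-0.2,0]], spin=[0,0,-2,-5,-7.7], grip=[1,1,1,1,1])

```text
time_s: 16.2
tcp_pos: [0.5811, 0.0027, 0.2963]
ee_rot: [[0.996, 0.093, -0.007], [0.093, -0.996, 0.001], [-0.007, -0.001, -1.0]]
wrist_force: [0.7, -1.1, -6.1]
gripper_width: 0.686
gripper_force: 30.0
```

```bash
python3 -c "
from h import *
to(.5895,.1118,.30,95.2)"
```

```text
t 16.2 tcp [0.5811 0.0027 0.2963] yaw -84.64 slide [ 0.0185 -0.1078 -0.0036] spin 0.16 F [ 0.7 -1.1 -6.1] w 0.686 j6 79.3
```

servo_tool(slide=[[0.006,-0.035,0],[0.012,-0.07,0],[0.0185,-0.1,0],[0.0185,-0.108,0],[0.0185,-0.108,0]], spin=[0,0,0,0,0], grip=[1,1,1,1,1])

```text
time_s: 16.62
tcp_pos: [0.5901, 0.1124, 0.296]
ee_rot: [[0.995, 0.095, -0.007], [0.095, -0.996, -0.0], [-0.007, -0.0, -1.0]]
wrist_force: [-0.3, -0.5, -5.7]
gripper_width: 0.685
gripper_force: 30.0
```

servo_tool(slide=[[0,0,0.03],[0,0,0.06],[0,0,0.073],[0,0,0.073],[0,0,0.073]], spin=[0,0,0,0,0], grip=[1,1,1,1,1])

```text
time_s: 17.03
tcp_pos: [0.5909, 0.1085, 0.2247]
ee_rot: [[0.996, 0.091, -0.004], [0.091, -0.996, -0.002], [-0.005, 0.002, -1.0]]
wrist_force: [0.9, 0.8, -5.9]
gripper_width: 0.685
gripper_force: 30.0
```

```bash
python3 - <<'E'
from h import *
to(.5895,.1118,.122,95.2)
s=sense();print(np.round(s["ee_rot"],4).tolist())
c=capture("scene");cv2.imwrite("pics/s5.png",cv2.resize(c["pixels"][100:290,190:400],None,fx=3.5,fy=3.1,interpolation=cv2.INTER_CUBIC))
W=world(c);P=(W-np.array(s["tcp_pos"]))@np.array(s["ee_rot"])
m=(P[...,2]>.03)&(P[...,2]<.11)&(abs(P[...,0])<.07)&(abs(P[...,1])<.06);p=P[m]
print("case in tool frame",len(p),np.percentile(p,[1,99],axis=0).round(4).tolist())
E
```

```text
t 17.03 tcp [0.5909 0.1085 0.2247] yaw -84.8 slide [-0.0006 -0.0036  0.1027] spin -0.0 F [ 0.9  0.8 -5.9] w 0.685 j6 69.4
[[0.9959, 0.0906, -0.0043], [0.0906, -0.9959, -0.002], [-0.0045, 0.0016, -1.0]]
case in tool frame 1094 [[-0.0453, -0.0319, 0.031], [0.0474, 0.0275, 0.1085]]
```

View pics/s5.png

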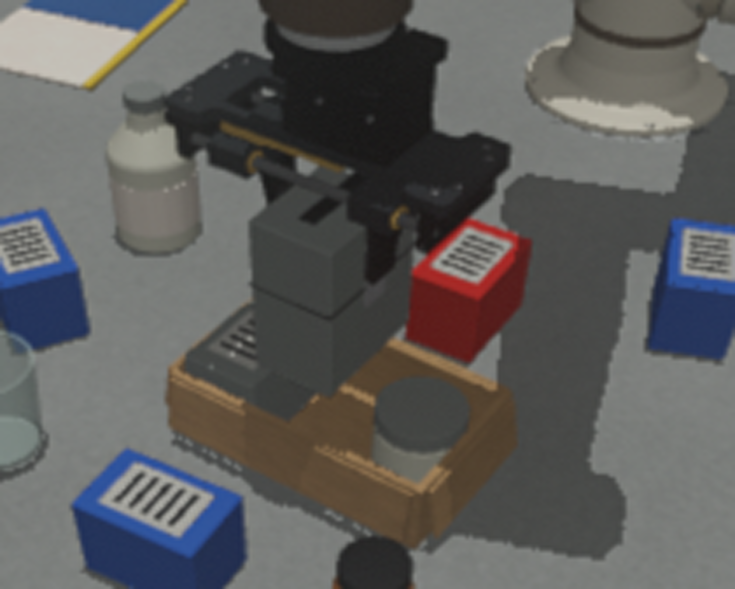

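The case hangs upright over the gap (case at (330,290), jar at (420,420)). I'll let the arm settle before correcting.

servo_tool(slide=[[0,0,0.01],[0,0,0.01],[0,0,0.01],[0,0,0.01],[0,0,0.01]], spin=[0,0,0,0,0], grip=[1,1,1,1,1])

```text
time_s: 17.5
tcp_pos: [0.5922, 0.1097, 0.2171]
ee_rot: [[0.996, 0.092, 0.001], [0.092, -0.996, 0.0], [0.001, -0.0, -1.0]]
wrist_force: [-0.5, 0.9, -6.4]
gripper_width: 0.688
gripper_force: 30.0
```

servo_tool(slide=[[-0.003,-0.0024,0],[-0.003,-0.0024,0.003],[-0.003,-0.0024,0.006],[-0.003,-0.0024,0.006],[-0.003,-0.0024,0.006]], spin=[0,0,0,0,0], grip=[1,1,1,1,1])

```text
time_s: 17.92
tcp_pos: [0.5885, 0.1117, 0.2101]
ee_rot: [[0.996, 0.092, -0.001], [0.092, -0.996, -0.0], [-0.001, 0.0, -1.0]]
wrist_force: [-0.1, 0.5, -6.7]
gripper_width: 0.685
gripper_force: 30.0
```

servo_tool(slide=[[0,0,0.003],[0,0,0.007],[0,0,0.011],[0,0,0.015],[0,0,0.019]], spin=[0,0,0,0,0], grip=[1,1,1,1,1])

```text
time_s: 18.33
tcp_pos: [0.5886, 0.1117, 0.1909]
ee_rot: [[0.996, 0.091, -0.001], [0.091, -0.996, -0.0], [-0.001, 0.0, -1.0]]
wrist_force: [-0.4, 0.4, -6.8]
gripper_width: 0.683
gripper_force: 30.0
```

servo_tool(slide=[[0,0,0.005],[0,0,0.01],[0,0,0.016],[0,0,0.022],[0,0,0.028]], spin=[0,0,0,0,0], grip=[1,1,1,1,1])

```text
time_s: 18.75
tcp_pos: [0.5886, 0.1117, 0.1628]
ee_rot: [[0.996, 0.091, -0.0], [0.091, -0.996, -0.0], [-0.0, 0.0, -1.0]]
wrist_force: [-0.4, 0.2, -6.9]
gripper_width: 0.686
gripper_force: 30.0
```

servo_tool(slide=[[0,0,0.006],[0,0,0.012],[0,0,0.018],[0,0,0.024],[0,0,0.029]], spin=[0,0,0,0,0], grip=[1,1,1,1,1])

```text
time_s: 19.17
tcp_pos: [0.5886, 0.1117, 0.1338]
ee_rot: [[0.996, 0.091, -0.0], [0.091, -0.996, -0.0], [-0.0, 0.0, -1.0]]
wrist_force: [0.7, -0.5, -6.5]
gripper_width: 0.69
gripper_force: 30.0
```

servo_tool(slide=[[0,0,0.003],[0,0,0.006],[0,0,0.009],[0,0,0.011],[0,0,0.011]], spin=[0,0,0,0,0], grip=[1,1,1,1,1])

```text
time_s: 19.58
tcp_pos: [0.5885, 0.1117, 0.1231]
ee_rot: [[0.996, 0.091, -0.001], [0.091, -0.996, -0.0], [-0.001, 0.0, -1.0]]
wrist_force: [0.0, -0.2, -6.7]
gripper_width: 0.686
gripper_force: 30.0
```

servo_tool(slide=[[0,0,0.001],[0,0,0.002],[0,0,0.003],[0,0,0.003],[0,0,0.003]], spin=[0,0,0,0,0], grip=[1,1,1,1,1])

```text
time_s: 20.0
tcp_pos: [0.589, 0.1118, 0.1221]
ee_rot: [[0.996, 0.092, 0.001], [0.092, -0.996, 0.0], [0.001, -0.0, -1.0]]
wrist_force: [-4.0, -0.5, 5.3]
gripper_width: 0.686
gripper_force: 30.0
```

The case is on the floor: the force changed from −6.7 to +5.3 N. Release and lift away.

servo_tool(slide=[[0,0,0],[0,0,0],[0,0,0],[0,0,0],[0,0,0]], spin=[0,0,0,0,0], grip=[0.28,0.25,0.2,0.15,0.1])

```text
time_s: 20.42
tcp_pos: [0.589, 0.1118, 0.1205]
ee_rot: [[0.996, 0.092, 0.001], [0.092, -0.996, 0.0], [0.001, -0.0, -1.0]]
wrist_force: [0.4, -0.7, -0.1]
gripper_width: 0.854
gripper_force: 0.0
```

servo_tool(slide=[[0,0,-0.01],[0,0,-0.03],[0,0,-0.065],[0,0,-0.1],[0,0,-0.13]], spin=[0,0,0,0,0], grip=[0.1,0.1,0.1,0.1,0.1])

```text
time_s: 20.83
tcp_pos: [0.5891, 0.1117, 0.2538]
ee_rot: [[0.996, 0.092, 0.003], [0.092, -0.996, 0.0], [0.003, -0.0, -1.0]]
wrist_force: [0.7, 0.4, 0.3]
gripper_width: 0.899
gripper_force: 0.0
```

servo_tool(slide=[[-0.03,0.02,0],[-0.06,0.05,0],[-0.08,0.09,0],[-0.1,0.125,0],[-0.1,0.16,0]], spin=[0,0,0,0,0], grip=[0.1,0.1,0.1,0.1,0.1])

```text
time_s: 21.25
tcp_pos: [0.5005, -0.058, 0.2521]
ee_rot: [[0.996, 0.093, 0.001], [0.093, -0.996, 0.001], [0.001, -0.001, -1.0]]
wrist_force: [0.6, 1.8, 0.8]
gripper_width: 0.902
gripper_force: 0.0
```

```bash
python3 - <<'E'
from h import *
to(.5,-.05,.25)
c=capture("scene");a=cv2.resize(c["pixels"][130:290,200:380],None,fx=2.2,fy=2.2)
c=capture("top");b=cv2.resize(c["pixels"][130:240,180:310],None,fx=3,fy=3)
W=world(c);blob(W,.598,.048,.06,.08,.095,"PU");blob(W,.58,.178,.04,.077,.09,"jar");blob(W,.588,.112,.07,.13,.16,"case");blob(W,.483,-.17,.06,.05,.2,"bottle")
im=np.zeros((360,800,3),np.uint8);im[:a.shape[0],:a.shape[1]]=a;im[:b.shape[0],400:400+b.shape[1]]=b;cv2.imwrite("pics/end.png",im)
E
```

```text
t 21.25 tcp [ 0.5005 -0.058   0.2521] yaw -84.67 slide [ 0.0002 -0.0081  0.0021] spin None F [0.6 1.8 0.8] w 0.902 j6 83.5
PU 642 [0.6005 0.0503] [0.0886 0.0648] 5.82 z pct [0.0837 0.0868 0.0896]
jar 480 [0.5854 0.1793] [0.0537 0.0621] 11.39 z pct [0.0797 0.0826 0.0856]
case 822 [0.5979 0.1127] [0.0737 0.0602] 5.66 z pct [0.1438 0.1465 0.1492]
bottle 192 [ 0.4591 -0.1774] [0.0227 0.0617] 17.76 z pct [0.0746 0.1091 0.1276]
```

View pics/end.png

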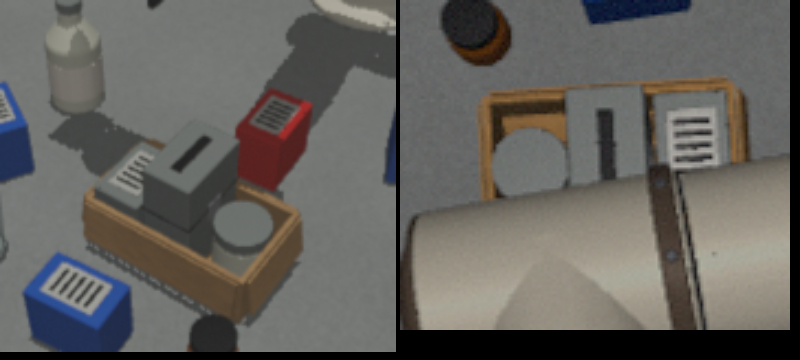

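The picture shows the case (190,190), unit (130,170) and jar (243,230) all upright in the carton. The case top is at 146 mm, which puts it on the floor. Nothing else has moved.

```bash
python3 -c "
from station import *
print(finish_job())"
```

```text
the job is handed in; nothing more can be done
None
```

The probe case stands on the carton floor between the power unit and the jar, all three upright, and the job was handed in at about 21 s. My first push, by spreading the fingers in the gap, probably tilted the unit and jar slightly before they settled back upright, so I slid them to the end walls with a second, lower push.

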